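# Ready the ball and hold the drying chamber open

### The job

A colleague is about to put the white grinding ball away in the clear drying chamber, in the steel beaker. Lower the white ball gently into the beaker, without dropping it, and let go of it there; then lift the chamber's lid by its red handle and finish while still holding it open at 45 degrees from shut, keeping it still, so that the beaker can be set inside. Leave the beaker standing where it is and do not disturb the dark steel ball, the amber bottle or the white jar.

Things in the scene. Friction and masses are not known exactly. Their poses are not given: they have to be found in the camera images.
- white_ball_center (a point): Centre of the white ceramic grinding ball, 44 mm in diameter, about 165 g. At the start it rests on a cork ring (64 mm across, 20 mm high), its centre 39 mm above the bench, so its widest line is 19 mm above the ring's flat top. The two cork rings are fixed and stand one nearer the robot, one farther, at least 120 mm apart in x, either ball on either. It rolls when loose.
- white_ball: The same white ball; its origin is the lowest point of the ball at the start and turns with it: use the centre instead.
- beaker_in (a point): Centre of the inner floor of the loose, open stainless steel beaker (142 mm outside at the rim, clear inside width about 132 mm, 80 mm tall, wall 3 mm, floor 4 mm thick; about 0.4 kg). z points up out of the beaker. A ball resting inside has its centre 22 mm above this point.
- beaker_rim (a point): Centre of the beaker's mouth, 80 mm above the bench.
- beaker: The steel beaker; its origin is the centre of its underside.
- chamber: Clear drying chamber fixed to the bench, 200 mm (its x) by 220 mm (its y) and 120 mm tall, with white base and red gasket; origin at the centre of its underside. Its -x side is the front (turned at most 15 degrees from facing along the robot's -x), where the lid's handle is; the lid is hinged along the top of the far +x side.
- lid_handle (a point): Middle of the red handle bar on the white lid. The bar is round, 12 mm thick and 110 mm long, parallel to the chamber's y axis, on a post at each end; its axis is 40 mm above the lid's top face, 28 mm back from the lid's front edge. With the lid shut it is 168.5 mm above the bench. Seen from the hinge axis with the lid shut it is 172 mm to the chamber's -x and 48 mm up. Moves with the lid; the lid may be turned about a bar held in the fingers.
- lid_hinge (a point): Point on the hinge axis at the middle of the lid's far edge, 120.5 mm above the bench, 100 mm to +x of the chamber's middle. The hinge axis runs along the chamber's y. Turns with the lid.
- lid (a joint): Angle of the lid in rad: 0 shut, growing as the front edge rises, stop at 1.35. The lid weighs about 0.35 kg, turns freely and falls shut from any angle when let go. 45 degrees is 0.785.
- steel_ball: Bystander: dark steel ball, 44 mm in diameter, on a second cork ring like the first; origin at its lowest point at the start, turning with it.
- steel_ball_center (a point): Centre of the dark steel ball, 39 mm above the bench.
- amber_bottle: Bystander: loose amber glass bottle with a white cap, 52 mm in diameter, 95 mm tall; origin at the centre of its underside.
- white_jar: Bystander: loose white jar with a blue cap, 56 mm in diameter, 55 mm tall; origin at the centre of its underside.

How it is judged:
By the outcome, as a careful person would: the job done as asked, in the order asked, and still so for the second after the job is handed in, while the arm keeps its last pose, push and grip.
It also fails if it takes over 64 s, if anything falls off the work surface, if the arm or the gripper's body presses on something with over 40 N, if the wrist force passes 120 N, or if a joint passes its speed limit or range.

### The arm

A 6-joint arm with a two-finger parallel gripper is mounted at the origin on the work surface. World frame = base frame: x ahead of the robot, y to its left, z up, the work surface at z = 0. Lengths are in m, angles in rad, forces in N, time in s.
With the tool pointing down it reaches from about 0.275 to 0.75 m from the base axis. Payload 10.2 kg.
Tool frame: the origin (TCP) lies at the very end of the fingers, on their centre line; the grasp point (between the pads) lies 19 mm behind it; z points along the fingers, y is the line along which they close (so a half turn about z gives the same grasp; the last joint's range is limited). The gripper opens to 85 mm and grips with 20 to 120 N. Pads are 22 mm wide; open, the fingers measure 114 mm over their backs; the gripper's body (76 mm by 85 mm) begins 54 mm behind the grasp point. The pads swing forward as they close: fully open they stand 13 mm farther back than shut.
Start: joints at [-0.223, 0.313, 1.498, -0, 1.331, -0.223], TCP at [0.525, -0, 0.231] pointing down, gripper open.
Joint ranges: [-2.94, 2.94], [-0.97, 2.17], [0.19, 2.56], [-1.23, 4.37], [0.02, 3.11], [-2.88, 2.88]. Speed limits (rad/s): [2.39, 2.39, 3.01, 3.14, 3.14, 3.14].

### API

Orientations are given as a unit quaternion [x, y, z, w].
In Python, from workcell import ctrl, optics, job gives the robot as it stands. The module is installed in compiled form; this text tells all that it offers.
- The arm moves only by the tool arm_command, never from a script. Its arguments are lists of equal length, an entry for each row: "claw": the opening, from -1 (shut) to 1 (fully open), so that 0 is half open; "linear": the shift along the tool's x, y, z in mm, a list of three; "delta_rot": the turn, a rotation vector about the tool's x, y, z in rad, a list of three. A call has 1 to 8 rows; each row shifts and turns the commanded pose from where the row before left it, along the tool's axes as they then stand; what a row does not reach is not made up. A row lasts 1/8 s, in which the tool goes at most 62.5 mm and 10.7 degrees, less where a joint would pass 70% of its speed; a pose out of reach is approached as far as the arm can. A call with a gripper value outside its range is refused whole. The fingers move at their own pace and stop on an object; the grip force is fixed at half the most. Time passes only in rows, so rows that do not move let the fingers close. It gives the time, the measured TCP pose, the force, the opening and the grip force at its end, in the units of the state.
- ctrl.sense(): the state, without advancing time (a new reading comes with each control period).
- optics.grab_frame(name): name is "scene" or "side" or "wrist"; returns the picture (480x640x3 uint8, red, green, blue); there is no depth.
- optics.camera_info(name): a dict with "mtx" (3x3 intrinsics, pixels), "rvec" (rotation vector, rad) and "tvec" (3), from world to camera coordinates, as OpenCV has them. Camera axes: x right, y down, z forward; pixel columns grow to the right and rows downward; lengths in m; the calibration is good to about 2 mm. A picture is of the moment at which its call begins: read the wrist's pose just before it. camera_info takes no time and is no camera call; for the wrist camera it gives the pose at the moment of the call.
- job.close_job(): hands the job in; it is judged then, once.
The state is a dict: "time_s": time; "joint_positions": joint angles; "dq": joint speeds; "joint_efforts": joint torques, N m; "eef_pos": TCP position; "tool_rot": TCP orientation; "contact_force": force on the tool from outside, world axes, zero at the start; "ft_torque": the same for the moment, N m; "gripper_width": opening from 0.0 (shut) to 1.0 (fully open); "finger_force": force on a finger pad.
Only numpy, scipy, OpenCV 4.12 (cv2) and the standard library are available. Lean on these libraries where they do the work, as an engineer would, in place of code of your own. Each camera call takes 0.05 s, during which the arm holds its last target. There are 200 camera calls.

## Working session

There is one attempt and no reset: what is moved stays moved. The work goes in short steps, Python scripts to look and compute and a tool call to move; the robot and the scene stay as the last step left them, time stands still between calls to the robot, and variables do not carry over. Pictures are saved under pics/ and viewed, at most 10 in all, crops included, and the job is handed in when it is done.

Besides the shell and the picture viewer there is one more tool, called by a JSON object that holds its "api" and its "payload". arm_command: Moves the arm, as the interface text tells. Its arguments: {"type":"object","properties":{"claw":{"type":"array"},"linear":{"type":"array"},"delta_rot":{"type":"array"}},"required":["claw","linear","delta_rot"]}

```bash
mkdir -p pics
cat > h.py <<'E'
import numpy as np, cv2
from scipy.spatial.transform import Rotation as R
from workcell import ctrl, optics, job
def snap(n,f):
    i=optics.camera_info(n); im=optics.grab_frame(n)
    cv2.imwrite(f'pics/{f}.png',im[:,:,::-1]); return im,i
def ray(i,u,v):
    K=np.array(i['mtx']);Rm=R.from_rotvec(np.ravel(i['rvec'])).as_matrix();t=np.ravel(i['tvec'])
    return -Rm.T@t, Rm.T@np.linalg.inv(K)@[u,v,1]
def onz(i,u,v,z):
    c,d=ray(i,u,v); return c+d*(z-c[2])/d[2]
def proj(i,p):
    return cv2.projectPoints(np.array(p,float).reshape(-1,3),np.ravel(i['rvec']),np.ravel(i['tvec']),np.array(i['mtx']),None)[0].reshape(-1,2)
def tri(l):
    A=np.zeros((3,3));b=np.zeros(3)
    for i,u,v in l:
        c,d=ray(i,u,v);d=d/np.linalg.norm(d);P=np.eye(3)-np.outer(d,d);A+=P;b+=P@c
    return np.linalg.solve(A,b)
E
python3 - <<'E'
from h import *
for n in ['scene','side']:
    im,i=snap(n,n+'0'); print(n,ray(i,320,240)[0])
s=ctrl.sense();print({k:np.round(v,4) for k,v in s.items()})
E
```

```text
scene [ 1.35324868 -0.06798074  0.96405732]
side [ 0.02495754 -0.96070367  0.82025483]
{'time_s': np.float64(0.1), 'joint_positions': array([-0.2234,  0.3134,  1.4984,  0.    ,  1.331 , -0.2234]), 'dq': array([-0.0004, -0.0019, -0.0023,  0.0012, -0.001 ,  0.0009]), 'joint_efforts': array([ 2.30000e-03, -4.12900e+01, -2.60143e+01, -2.00000e-04,
        3.00000e-03,  0.00000e+00]), 'eef_pos': array([0.5248, 0.    , 0.2308]), 'tool_rot': array([ 7.071e-01,  7.071e-01, -3.000e-04, -5.000e-04]), 'contact_force': array([0.4853, 0.2977, 0.3048]), 'ft_torque': array([0.0597, 0.0064, 0.0133]), 'finger_force': np.float64(0.0), 'gripper_width': np.float64(1.0012)}
```

View pics/scene0.png

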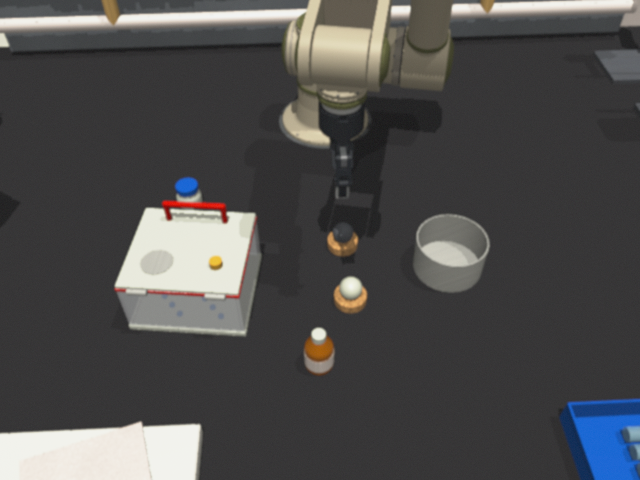

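View pics/side0.png

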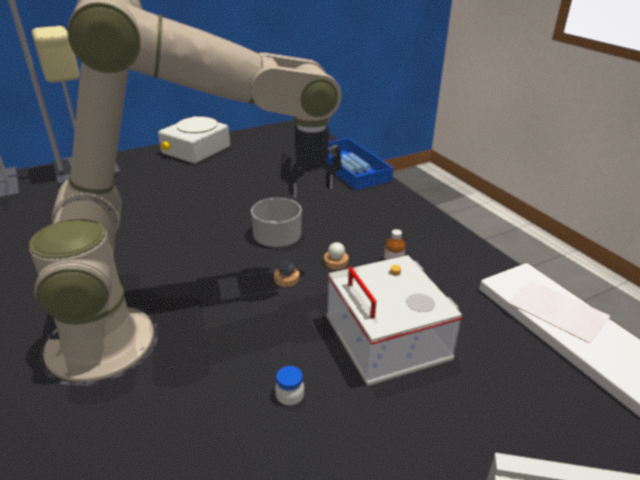

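The scene view shows the white ball at (350,288), steel ball at (343,232), beaker mouth at (451,240) and handle ends at (166,205) and (225,207). The side view has the white ball at (336,250), steel ball at (287,269), mouth at (277,211), handle ends at (351,273) and (373,311), jar cap at (290,377), and bottle cap at (397,234).

Run:
```python
from h import *
a=optics.camera_info('scene');b=optics.camera_info('side')
def rep(n,p,q,z):
    print(n,'tri',tri([(a,*p),(b,*q)]).round(4),'z',onz(a,*p,z).round(4),onz(b,*q,z).round(4))
rep('white',(350.5,288),(336.5,250),.039);rep('steel',(343,232),(287,269),.039)
rep('rim',(451,241),(277,211),.08)
rep('h1',(166,205),(373,311),.1685);rep('h2',(225,207),(351,273),.1685)
rep('jar',(187,186),(290,377),.055);rep('amb',(319,335),(397,234),.095)
```

```text
white tri [0.6105 0.0174 0.0399] z [0.6094 0.0178 0.039 ] [0.6113 0.018  0.039 ]
steel tri [0.4592 0.0117 0.0358] z [0.4582 0.0143 0.039 ] [0.4582 0.0024 0.039 ]
rim tri [0.5314 0.2225 0.0757] z [0.5345 0.2218 0.08  ] [0.5285 0.2144 0.08  ]
h1 tri [ 0.4821 -0.3349  0.1538] z [ 0.4935 -0.3269  0.1685] [ 0.4735 -0.354   0.1685]
h2 tri [ 0.5026 -0.2188  0.1617] z [ 0.5054 -0.2146  0.1685] [ 0.4986 -0.232   0.1685]
jar tri [ 0.3069 -0.3274  0.0495] z [ 0.3112 -0.3246  0.055 ] [ 0.3056 -0.3341  0.055 ]
amb tri [ 0.7512 -0.0508  0.0887] z [ 0.7537 -0.0492  0.095 ] [ 0.7453 -0.0613  0.095 ]
```

{"api": "arm_command", "payload": {"claw": [1,1,1,1], "linear": [[6,29,25],[6,29,25],[6,28,25],[0,0,0]], "delta_rot": [[0,0,0],[0,0,0],[0,0,0],[0,0,0]]}}

```text
time_s: 0.6
eef_pos: [0.6108, 0.0184, 0.1534]
tool_rot: [0.707, 0.707, -0.001, -0.002]
contact_force: [-0.6, 0.7, 0.2]
gripper_width: 0.999
finger_force: 0.0
```

Run:
```python
from h import *
s=ctrl.sense();im,i=snap('wrist','w1');print(s['eef_pos'],s['tool_rot'],ray(i,320,240),proj(i,[.6105,.0175,.039]))
```

```text
[0.61075723 0.01839915 0.15341325] [ 0.70690456  0.70730488 -0.00138473 -0.00195552] (array([0.61135777, 0.09129556, 0.29570196]), array([-0.00542859, -0.30250952, -0.95332136])) [[320.9356706  228.75378006]]
```

View pics/w1.png

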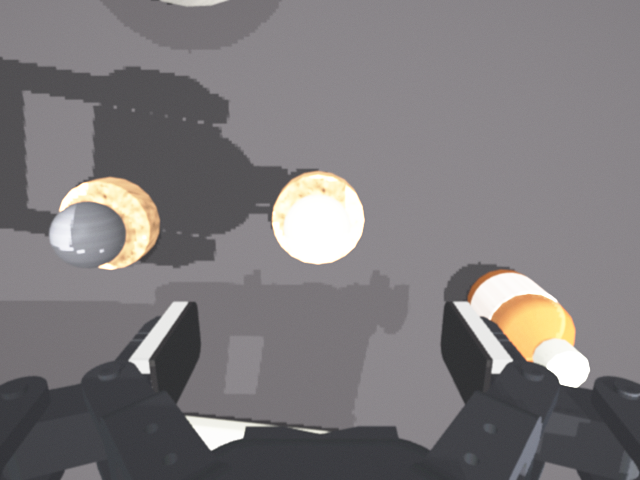

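The wrist view shows the white ball on its ring at about (319,228), within 2 px of the prediction and midway between the fingers. Descending to it.

{"api": "arm_command", "payload": {"claw": [1,1,1,1,1,1,-0.3,-0.3], "linear": [[0,-1,32],[0,0,32],[0,0,32],[0,0,22],[0,0,13],[0,0,0],[0,0,0],[0,0,0]], "delta_rot": [[0,0,0],[0,0,0],[0,0,0],[0,0,0],[0,0,0],[0,0,0],[0,0,0],[0,0,0]]}}

```text
time_s: 1.65
eef_pos: [0.6105, 0.0179, 0.0263]
tool_rot: [0.707, 0.707, 0.0, 0.001]
contact_force: [0.6, -0.2, -0.2]
gripper_width: 0.604
finger_force: 0.0
```

{"api": "arm_command", "payload": {"claw": [-0.3,-0.3,-0.3], "linear": [[0,0,0],[0,0,0],[0,0,0]], "delta_rot": [[0,0,0],[0,0,0],[0,0,0]]}}

```text
time_s: 2.02
eef_pos: [0.6103, 0.018, 0.0266]
tool_rot: [0.707, 0.707, 0.0, 0.0]
contact_force: [-3.5, 1.0, 8.2]
gripper_width: 0.483
finger_force: 59.5
```

{"api": "arm_command", "payload": {"claw": [0.4,0.4,0.4,0.4,-0.3,-0.3,-0.3,-0.3], "linear": [[0,0,0],[0,0,0],[0,0,4],[0,0,0],[0,0,0],[0,0,0],[0,0,0],[0,0,0]], "delta_rot": [[0,0,0],[0,0,0],[0,0,0],[0,0,0],[0,0,0],[0,0,0],[0,0,0],[0,0,0]]}}

```text
time_s: 3.02
eef_pos: [0.61, 0.018, 0.0219]
tool_rot: [0.707, 0.707, -0.0, 0.0]
contact_force: [-2.5, -0.0, 5.3]
gripper_width: 0.486
finger_force: 59.8
```

Run:
```python
from h import *
s=ctrl.sense();print({k:np.round(s[k],4) for k in ['time_s','eef_pos','contact_force','gripper_width','finger_force']})
snap('wrist','w2')
```

```text
{'time_s': np.float64(3.025), 'eef_pos': array([0.61  , 0.018 , 0.0219]), 'contact_force': array([-2.5165, -0.0259,  5.2536]), 'gripper_width': np.float64(0.4863), 'finger_force': np.float64(59.8148)}
```

View pics/w2.png

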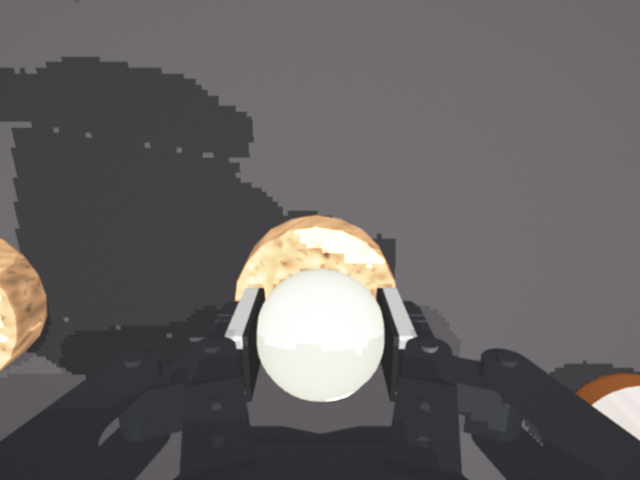

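The white ball is centred in the pads at (320,335), well gripped. Lifting it and carrying it over the beaker.

{"api": "arm_command", "payload": {"claw": [-0.3,-0.3,-0.3,-0.3,-0.3,-0.3,-0.3,-0.3], "linear": [[0,0,-10],[0,0,-30],[0,0,-40],[0,0,-40],[15,-8,-30],[35,-14,0],[40,-15,0],[40,-15,0]], "delta_rot": [[0,0,0],[0,0,0],[0,0,0],[0,0,0],[0,0,0],[0,0,0],[0,0,0],[0,0,0]]}}

```text
time_s: 4.08
eef_pos: [0.5574, 0.1491, 0.1718]
tool_rot: [0.707, 0.707, 0.0, 0.0]
contact_force: [0.7, 0.6, -1.4]
gripper_width: 0.487
finger_force: 60.9
```

{"api": "arm_command", "payload": {"claw": [-0.3,-0.3,-0.3,-0.3], "linear": [[35,-13,0],[25,-10,0],[14,-4,0],[0,0,0]], "delta_rot": [[0,0,0],[0,0,0],[0,0,0],[0,0,0]]}}

```text
time_s: 4.58
eef_pos: [0.531, 0.2223, 0.1715]
tool_rot: [0.707, 0.707, 0.0, 0.0]
contact_force: [0.1, 0.8, -1.8]
gripper_width: 0.488
finger_force: 60.9
```

Run:
```python
from h import *
s=ctrl.sense();print({k:np.round(s[k],4) for k in ['time_s','eef_pos','tool_rot','contact_force','gripper_width','finger_force']})
im,i=snap('wrist','w3')
t=np.linspace(0,6.283,13)[:-1]
print(proj(i,np.c_[.5314+.071*np.cos(t),.222+.071*np.sin(t),0*t+.08]).round())
```

```text
{'time_s': np.float64(4.575), 'eef_pos': array([0.531 , 0.2223, 0.1715]), 'tool_rot': array([7.068e-01, 7.075e-01, 1.000e-04, 1.000e-04]), 'contact_force': array([ 0.1437,  0.8004, -1.8058]), 'gripper_width': np.float64(0.4876), 'finger_force': np.float64(60.9121)}
[[440. 238.]
 [429. 179.]
 [386. 132.]
 [321. 114.]
 [257. 132.]
 [213. 179.]
 [202. 238.]
 [222. 293.]
 [265. 330.]
 [321. 343.]
 [377. 330.]
 [420. 293.]]
```

View pics/w3.png

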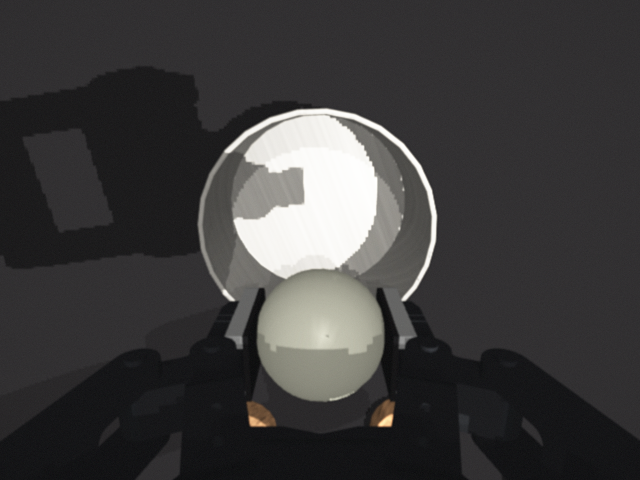

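Ball held at (320,335); the rim spans columns 199–437 with its top at row 108, so the beaker is about 3.5 mm further in +y and 1.5 mm less in x. Correcting and descending.

{"api": "arm_command", "payload": {"claw": [-0.3,-0.3,-0.3,-0.3,-0.3,-0.3,-0.3,-0.3], "linear": [[3.5,-1.5,0],[0,0,30],[0,0,35],[0,0,30],[0,0,25],[0,0,20],[0,0,14],[0,0,3]], "delta_rot": [[0,0,0],[0,0,0],[0,0,0],[0,0,0],[0,0,0],[0,0,0],[0,0,0],[0,0,0]]}}

```text
time_s: 5.62
eef_pos: [0.5294, 0.2251, 0.0137]
tool_rot: [0.707, 0.707, -0.0, -0.0]
contact_force: [-0.6, 0.4, -2.0]
gripper_width: 0.488
finger_force: 60.9
```

{"api": "arm_command", "payload": {"claw": [-0.3,-0.3,-0.3], "linear": [[0,0,2],[0,0,1],[0,0,0]], "delta_rot": [[0,0,0],[0,0,0],[0,0,0]]}}

```text
time_s: 6.0
eef_pos: [0.5297, 0.2255, 0.0117]
tool_rot: [0.707, 0.707, 0.0, 0.0]
contact_force: [0.4, -0.5, -2.6]
gripper_width: 0.481
finger_force: 60.9
```

{"api": "arm_command", "payload": {"claw": [-0.3,-0.3], "linear": [[0,0,1],[0,0,0]], "delta_rot": [[0,0,0],[0,0,0]]}}

```text
time_s: 6.25
eef_pos: [0.5295, 0.2255, 0.0103]
tool_rot: [0.707, 0.707, -0.0, -0.0]
contact_force: [-0.2, -0.1, -1.5]
gripper_width: 0.488
finger_force: 60.9
```

{"api": "arm_command", "payload": {"claw": [-0.3,-0.3], "linear": [[0,0,1],[0,0,0]], "delta_rot": [[0,0,0],[0,0,0]]}}

```text
time_s: 6.5
eef_pos: [0.5295, 0.2255, 0.0092]
tool_rot: [0.707, 0.707, -0.0, -0.0]
contact_force: [-0.0, -1.0, -1.0]
gripper_width: 0.482
finger_force: 60.9
```

{"api": "arm_command", "payload": {"claw": [-0.3,-0.3], "linear": [[0,0,1],[0,0,0]], "delta_rot": [[0,0,0],[0,0,0]]}}

```text
time_s: 6.75
eef_pos: [0.5296, 0.2255, 0.0085]
tool_rot: [0.707, 0.707, 0.0, 0.0]
contact_force: [-0.6, -0.2, 2.2]
gripper_width: 0.486
finger_force: 61.3
```

Contact force rose to +2 N at the expected height: the ball is on the floor. Releasing.

{"api": "arm_command", "payload": {"claw": [0.1,0.2,0.3,0.4,0.4,0.4], "linear": [[0,0,0],[0,0,0],[0,0,0],[0,0,0],[0,0,0],[0,0,0]], "delta_rot": [[0,0,0],[0,0,0],[0,0,0],[0,0,0],[0,0,0],[0,0,0]]}}

```text
time_s: 7.5
eef_pos: [0.5295, 0.2255, 0.0083]
tool_rot: [0.707, 0.707, -0.0, -0.0]
contact_force: [-0.9, -0.8, -0.5]
gripper_width: 0.702
finger_force: 0.0
```

{"api": "arm_command", "payload": {"claw": [0.4,0.4,0.4,0.4,0.4,0.4,0.4,0.4], "linear": [[0,0,-6],[0,0,-12],[0,0,-25],[0,0,-40],[0,0,-50],[0,0,-50],[0,0,-50],[0,0,0]], "delta_rot": [[0,0,0],[0,0,0],[0,0,0],[0,0,0],[0,0,0],[0,0,0],[0,0,0],[0,0,0]]}}

```text
time_s: 8.5
eef_pos: [0.5306, 0.2258, 0.2462]
tool_rot: [0.707, 0.707, 0.004, 0.002]
contact_force: [-0.2, -0.3, -0.1]
gripper_width: 0.699
finger_force: 0.0
```

Run:
```python
from h import *
im,i=snap('wrist','w4'); print(proj(i,[.5295,.2255,.026]))
cv2.imwrite('pics/w4s.png',cv2.resize(im,(320,240))[:,:,::-1])
```

```text
[[317.14317419 195.70079815]]
```

View pics/w4s.png

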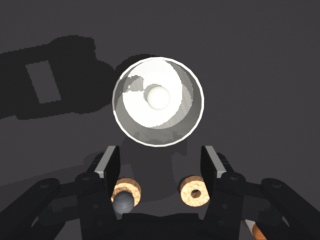

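The ball rests in the beaker at full-frame (316,194), as predicted, and the steel ball is still on its ring. Now the handle.

{"api": "arm_command", "payload": {"claw": [1,1,1,1,1,1,1,1], "linear": [[-40,-4,-20],[-60,-5,-10],[-60,-5,0],[-60,-5,0],[-60,-5,0],[-60,-5,0],[-60,-5,0],[-60,-4,0]], "delta_rot": [[0,0,0],[0,0,0],[0,0,0],[0,0,0],[0,0,0],[0,0,0],[0,0,0],[0,0,0]]}}

```text
time_s: 9.55
eef_pos: [0.4906, -0.2362, 0.2703]
tool_rot: [0.707, 0.707, -0.0, -0.001]
contact_force: [0.4, 0.4, -0.3]
gripper_width: 1.001
finger_force: 0.0
```

{"api": "arm_command", "payload": {"claw": [1,1,1], "linear": [[-35,0,0],[-12,0,0],[0,0,0]], "delta_rot": [[0,0,0],[0,0,0],[0,0,0]]}}

```text
time_s: 9.93
eef_pos: [0.4914, -0.2811, 0.2706]
tool_rot: [0.707, 0.707, 0.0, -0.001]
contact_force: [-0.1, 0.4, 0.1]
gripper_width: 1.001
finger_force: 0.0
```

Run:
```python
from h import *
s=ctrl.sense();print({k:np.round(s[k],4) for k in ['time_s','eef_pos','tool_rot','joint_positions']})
im,i=snap('wrist','w5')
hsv=cv2.cvtColor(im,cv2.COLOR_RGB2HSV)
m=(((hsv[...,0]<8)|(hsv[...,0]>172))&(hsv[...,1]>150)&(hsv[...,2]>70)).astype('uint8')
n,l,st,c=cv2.connectedComponentsWithStats(m)
for k in range(1,n):
    if st[k,4]>100: print(st[k],c[k])
```

```text
{'time_s': np.float64(9.925), 'eef_pos': array([ 0.4914, -0.2811,  0.2706]), 'tool_rot': array([ 0.7072,  0.707 ,  0.    , -0.0008]), 'joint_positions': array([-7.2670e-01,  3.8210e-01,  1.2994e+00,  2.0000e-04,  1.4616e+00,
       -7.2640e-01])}
[ 310  120   41  191 3295] [329.24400607 213.09286798]
```

View pics/w5.png

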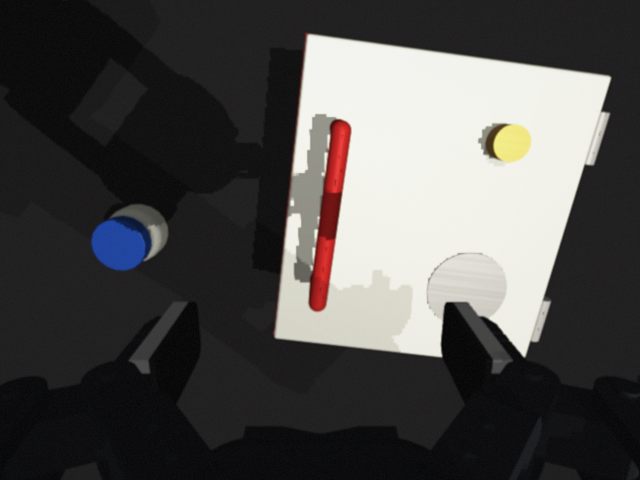

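The red bar runs from about (341,126) to (317,305); the lid is shut and the jar is well clear at (125,240).

Run:
```python
from h import *
i=optics.camera_info('wrist')
p=onz(i,341,126,.1685);q=onz(i,317.5,305,.1685);d=p-q
print(p,q,(p+q)/2,np.linalg.norm(d),'yaw deg',np.degrees(np.arctan2(-d[0],d[1])))
# hinge corners cross-check (lid top z .1285): front edge corners
f1=onz(i,306,34,.1285);f2=onz(i,276,337,.1285);e=f1-f2;print(f1,f2,np.linalg.norm(e),np.degrees(np.arctan2(-e[0],e[1])))
```

```text
[ 0.50323799 -0.216287    0.1685    ] [ 0.4895568  -0.32987283  0.1685    ] [ 0.4963974  -0.27307992  0.1685    ] 0.11440679513737133 yaw deg -6.868078090292408
[ 0.48218909 -0.16140914  0.1285    ] [ 0.45678304 -0.37741095  0.1285    ] 0.21749079700928986 -6.708284764467643
```

{"api": "arm_command", "payload": {"claw": [1,1,1,1,1,1,-1,-1], "linear": [[8,5,0],[0,0,30],[0,0,35],[0,0,30],[0,0,20],[0,0,5],[0,0,0],[0,0,0]], "delta_rot": [[0,0,0.119],[0,0,0],[0,0,0],[0,0,0],[0,0,0],[0,0,0],[0,0,0],[0,0,0]]}}

```text
time_s: 10.98
eef_pos: [0.4969, -0.2735, 0.1523]
tool_rot: [0.748, 0.664, 0.0, 0.001]
contact_force: [0.7, -0.3, 0.3]
gripper_width: 0.607
finger_force: 0.0
```

{"api": "arm_command", "payload": {"claw": [-1,-1,-1,-1,-1], "linear": [[0,0,0],[0,0,0],[0,0,0],[0,0,0],[0,0,0]], "delta_rot": [[0,0,0],[0,0,0],[0,0,0],[0,0,0],[0,0,0]]}}

```text
time_s: 11.6
eef_pos: [0.4962, -0.2735, 0.1517]
tool_rot: [0.748, 0.664, -0.0, -0.0]
contact_force: [-4.6, 1.5, 5.4]
gripper_width: 0.114
finger_force: 58.6
```

{"api": "arm_command", "payload": {"claw": [-1,-1,-1,-1], "linear": [[0,4.8,-14.8],[0,6.1,-14.3],[0,7.3,-13.7],[0,0,0]], "delta_rot": [[0,0,0],[0,0,0],[0,0,0],[0,0,0]]}}

```text
time_s: 12.1
eef_pos: [0.5136, -0.2758, 0.1945]
tool_rot: [0.748, 0.664, -0.001, -0.001]
contact_force: [-11.3, 0.4, 2.4]
gripper_width: 0.114
finger_force: 58.9
```

{"api": "arm_command", "payload": {"claw": [-1,-1,-1,-1], "linear": [[0,7.5,-13.1],[0,9.5,-12.3],[0,10.5,-11.4],[0,0,0]], "delta_rot": [[0,0,0],[0,0,0],[0,0,0],[0,0,0]]}}

```text
time_s: 12.6
eef_pos: [0.5409, -0.2793, 0.2318]
tool_rot: [0.748, 0.664, -0.001, -0.001]
contact_force: [-13.6, 2.0, 6.2]
gripper_width: 0.113
finger_force: 59.9
```

{"api": "arm_command", "payload": {"claw": [-1,-1,-1,-1,-1], "linear": [[0,10.9,-11],[0,12.2,-9.6],[0,12.9,-8.4],[0,0,0],[0,0,0]], "delta_rot": [[0,0,0],[0,0,0],[0,0,0],[0,0,0],[0,0,0]]}}

```text
time_s: 13.22
eef_pos: [0.5768, -0.2839, 0.2616]
tool_rot: [0.748, 0.664, -0.001, 0.0]
contact_force: [-9.7, 0.3, 11.4]
gripper_width: 0.114
finger_force: 60.3
```

Run:
```python
from h import *
s=ctrl.sense();print({k:np.round(s[k],4) for k in ['time_s','eef_pos','tool_rot','contact_force','finger_force']})
im,i=snap('side','s2');im2,_=snap('scene','c2')
a,b=im[150:400,250:500],im2[130:380,80:330]
cv2.imwrite('pics/both.png',np.hstack([cv2.resize(x,(400,400),interpolation=2) for x in(a,b)])[:,:,::-1])
```

```text
{'time_s': np.float64(13.225), 'eef_pos': array([ 0.5768, -0.2839,  0.2616]), 'tool_rot': array([ 7.482e-01,  6.635e-01, -1.100e-03,  4.000e-04]), 'contact_force': array([-9.654 ,  0.2621, 11.4221]), 'finger_force': np.float64(60.3028)}
```

View pics/both.png

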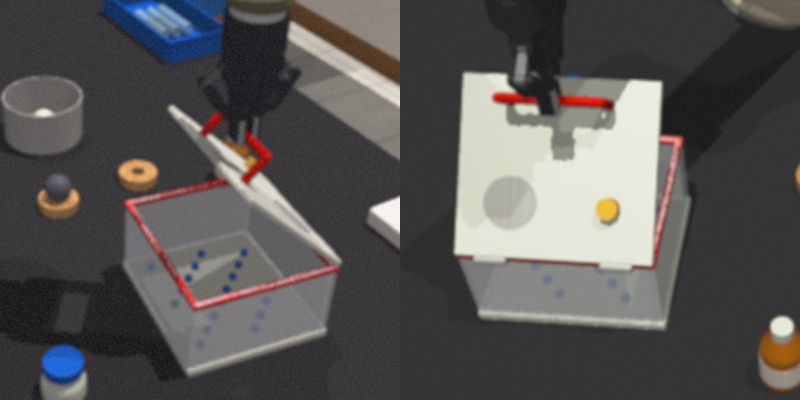

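The side view shows the beaker with the ball inside, the steel ball and the other items in place, and the lid open near 45°. Its front corner is at full-frame side (356,217), and scene (119,175) and (244,181). I'll check the angle against a model.

Run:
```python
from h import *
a=optics.camera_info('scene');b=optics.camera_info('side')
y=np.radians(-6.8);ex=np.array([np.cos(y),np.sin(y),0]);ey=np.array([-np.sin(y),np.cos(y),0]);ez=np.array([0,0,1.])
H=np.array([.4965,-.273,0])+.172*ex;H[2]=.1205
def P(u,v,w,t): return H+(u*np.cos(t)+w*np.sin(t))*ex+v*ey+(-u*np.sin(t)+w*np.cos(t))*ez
print('shut ref: scene handle obs (166,205),(225,207)',proj(a,[P(-.172,-.052,.048,0),P(-.172,.052,.048,0)]).round(1).tolist(),'side obs (373,311),(351,273)',proj(b,[P(-.172,-.052,.048,0),P(-.172,.052,.048,0)]).round(1).tolist())
for t in [42,44,45,46,48]:
    r=np.radians(t);q=[P(-.2,-.11,.008,r),P(-.2,.11,.008,r)]
    print(t,'scene',proj(a,q).round(1).tolist(),'side +y',proj(b,q[1]).round(1).tolist())
print('hinge ends',proj(a,[P(0,-.11,.008,.785),P(0,.11,.008,.785)]).round(1).tolist(),proj(b,[P(0,-.11,.008,.785)]).round(1).tolist())
```

```text
shut ref: scene handle obs (166,205),(225,207) [[167.4, 203.8], [221.5, 206.1]] side obs (373,311),(351,273) [[372.0, 299.5], [350.0, 269.8]]
42 scene [[121.3, 175.6], [244.8, 180.6]] side +y [[352.9, 216.6]]
44 scene [[119.8, 175.3], [244.1, 180.3]] side +y [[355.1, 214.2]]
45 scene [[119.0, 175.2], [243.7, 180.2]] side +y [[356.3, 213.0]]
46 scene [[118.3, 175.1], [243.3, 180.2]] side +y [[357.5, 211.8]]
48 scene [[116.7, 175.1], [242.6, 180.2]] side +y [[359.9, 209.5]]
hinge ends [[115.0, 289.3], [239.0, 295.6]] [[462.5, 312.7]]
```

{"api": "arm_command", "payload": {"claw": [-1,-1,-1,-1,-1,-1], "linear": [[0,0.8,-0.6],[0,0,0],[0,0,0],[0,0,0],[0,0,0],[0,0,0]], "delta_rot": [[0,0,0],[0,0,0],[0,0,0],[0,0,0],[0,0,0],[0,0,0]]}}

```text
time_s: 14.08
eef_pos: [0.5774, -0.284, 0.2619]
tool_rot: [0.748, 0.663, -0.001, 0.0]
contact_force: [-8.7, 0.5, 9.0]
gripper_width: 0.112
finger_force: 60.1
```

Run:
```python
from h import *
s=ctrl.sense();print(s['eef_pos'].round(4),s['contact_force'].round(1),np.abs(s['dq']).max(),s['finger_force'])
print(job.close_job())
```

```text
[ 0.5774 -0.284   0.2619] [-8.7  0.5  9. ] 0.0013756523586302837 60.14137387275696
the job is handed in; nothing more can be done
None
```

The job is handed in at about 14 s: the white ball was lowered into the beaker and released, the arm is holding the lid still at about 45° (44.5–45° by arm position and camera check), and the beaker, steel ball, bottle and jar were not touched.

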